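# Build up a brass finial from tiers and upturned cups

### The arm

A 6-joint arm with a two-finger parallel gripper is mounted at the origin on the work surface. World frame = base frame: x ahead of the robot, y to its left, z up, the work surface at z = 0. Lengths are in m, angles in rad, forces in N, time in s.
With the tool pointing down it reaches from about 0.325 to 0.9 m from the base axis. Payload 6.1 kg.
Tool frame: the origin (TCP) lies midway between the tips of the shut fingers; the grasp point (between the pads) lies 19 mm behind it; z points along the fingers, y is the line along which they close (so a half turn about z gives the same grasp; the last joint's range is limited). The gripper opens to 87 mm and grips with 3 to 60 N. Pads are 19 mm wide; open, the fingers measure 117 mm over their backs; the gripper's body (75 mm by 190 mm) begins 51 mm behind the grasp point.
Start: joints at [-1.424, 0.22, 1.526, -0, 1.395, -0.126], TCP at [0.168, -0.602, 0.223] pointing down, gripper open.
Joint ranges: [-2.98, 2.98], [-0.91, 2.08], [0.09, 2.57], [-1.24, 4.39], [0.2, 2.65], [-2.68, 2.68]. Speed limits (rad/s): [2.57, 2.57, 3.01, 3.14, 3.14, 3.14].

### API

Orientations are given as a rotation vector (axis times angle).
In Python, from rig import sensors, viewer, manip gives the robot as it stands.
- The arm moves only by the tool drive_tool, never from a script. Its argument "deltas" is a list of rows, each a list of 5 numbers: the shift along the tool's x, y, z in m, then the turn about the tool's z in degrees, then the finger opening in m, from 0 to 0.087. In form: [[dx, dy, dz, yaw, hand], ...]. A call has 1 to 20 rows; each row is the pose to reach, as a shift and turn from the pose commanded when the call began, along the tool's axes at that moment; what a row does not reach only later rows make up. A row lasts 1/8 s, in which the tool goes at most 62.5 mm and 10.7 degrees, less where a joint would pass 70% of its speed; a pose out of reach is approached as far as the arm can. A call with a gripper value outside its range is refused whole. The fingers move at their own pace and stop on an object; "newtons" is the grip in N (left out, the last holds). Time passes only in rows, so rows that repeat a pose let the fingers close. It gives the time, the measured TCP pose, the force, the opening and the grip force at its end, in the units of the state.
- sensors.state(): the state, without advancing time (a new reading comes with each control period).
- viewer.get_image(name): name is "scene" or "top"; returns a dict with "img" (400x640x3 uint8, red, green, blue), "K" (3x3 intrinsics, pixels), "world_to_cam" (4x4, takes a point from world to camera coordinates). Camera axes: x right, y up, looking along -z (the intrinsics and any distortion apply to the point x, -y, -z); pixel columns grow to the right and rows downward; lengths in m; the calibration is good to about 2 mm. A picture is of the moment at which its call begins. There is no depth.
- manip.finish_job(): hands the job in; it is judged then, once.
The state is a dict: "t": time; "joint_pos": joint angles; "joint_vel": joint speeds; "tau": joint torques, N m; "ee_pos": TCP position; "eef_rot": TCP orientation; "wrist_force": force on the tool from outside, world axes, zero at the start; "wrist_torque": the same for the moment, N m; "finger_gap": opening from 0.0 (shut) to 1.0 (fully open); "grip_force": force on a finger pad.
Only numpy, scipy, OpenCV 4.12 (cv2) and the standard library are available. Lean on these libraries where they do the work, as an engineer would, in place of code of your own. Each camera call takes 0.05 s, during which the arm holds its last target. There are 200 camera calls.

### The job

Build up the brass finial on the spindle: thread all the flanged tiers on the bench onto it, collar up, widest at the bottom and narrowest at the top, and only then lift the cups off their drying pegs and stack them all mouth-down in one tower on the flange of the top tier, widest cup lowest and narrowest on top, each one level and centred over the spindle so the tower stands by itself. Not every tier and cup is there every day; use every one that is, and leave the hammer and the pot of punches where they are.

Things in the scene. Friction and masses are not known exactly. Their poses are not given: they have to be found in the camera images.
- spindle_foot (a point): centre of the top face of the fixed round steel base (110 mm across, 12 mm thick), at the foot of its upright spindle; z up. The spindle is 16 mm thick, tapers to 8 mm over its last 5 mm and its tip is 58 mm above this point. The base stands anywhere in the middle of the bench.
- rack: fixed drying rack: wooden board 190 x 190 x 14 mm, origin under its centre, z up, edges along x and y. Four upright pegs at (+-55, +-55) mm from the centre, each a 10 mm rod with a round cork head 28 mm across and 8 mm thick whose flat top is 90 mm above the bench. Cups hang mouth-down over them; some may be empty.
- tier_large: largest loose brass tier, 0.15 to 0.4 kg: flat round flange 116 mm across, 6 mm thick, with a collar 40 mm across standing 16 mm up from its middle (22 mm in all) and a 22 mm bore right through. Origin: centre of the flange's underside, z up the collar. Lies flat on the bench, collar up; grip the collar from above. The next tier's flange rests on this collar. May be absent.
- tier_medium: middle loose brass tier, 0.15 to 0.4 kg: flat round flange 100 mm across, 6 mm thick, with a collar 40 mm across standing 16 mm up from its middle (22 mm in all) and a 22 mm bore right through. Origin: centre of the flange's underside, z up the collar. Lies flat on the bench, collar up; grip the collar from above. The next tier's flange rests on this collar. May be absent.
- tier_small: smallest loose brass tier, 0.15 to 0.4 kg: flat round flange 84 mm across, 6 mm thick, with a collar 40 mm across standing 16 mm up from its middle (22 mm in all) and a 22 mm bore right through. Origin: centre of the flange's underside, z up the collar. Lies flat on the bench, collar up; grip the collar from above. The next tier's flange rests on this collar. May be absent.
- cup_a: widest loose brass cup, 0.1 to 0.3 kg, straight-sided, 68 mm across, 58 mm tall, wall 3 mm, flat bottom 4 mm thick. Origin: centre of the mouth (rim plane); z points from mouth to bottom, up when mouth-down. Starts hanging mouth-down over a rack peg, its bottom 94 mm above the bench; lift it straight up over 58 mm to clear the peg. May be absent.
- cup_b: second widest loose brass cup, 0.1 to 0.3 kg, straight-sided, 60 mm across, 54 mm tall, wall 3 mm, flat bottom 4 mm thick. Origin: centre of the mouth (rim plane); z points from mouth to bottom, up when mouth-down. Starts hanging mouth-down over a rack peg, its bottom 94 mm above the bench; lift it straight up over 54 mm to clear the peg. May be absent.
- cup_c: third widest loose brass cup, 0.1 to 0.3 kg, straight-sided, 52 mm across, 50 mm tall, wall 3 mm, flat bottom 4 mm thick. Origin: centre of the mouth (rim plane); z points from mouth to bottom, up when mouth-down. Starts hanging mouth-down over a rack peg, its bottom 94 mm above the bench; lift it straight up over 50 mm to clear the peg. May be absent.
- cup_d: narrowest loose brass cup, 0.1 to 0.3 kg, straight-sided, 44 mm across, 46 mm tall, wall 3 mm, flat bottom 4 mm thick. Origin: centre of the mouth (rim plane); z points from mouth to bottom, up when mouth-down. Starts hanging mouth-down over a rack peg, its bottom 94 mm above the bench; lift it straight up over 46 mm to clear the peg. May be absent.
- hammer: bystander: chasing hammer 240 mm long lying at the far side of the bench, origin under its middle. Leave it alone.
- punch_pot: bystander: steel pot of punches, 84 mm across, about 150 mm tall, at the far left of the bench; origin under its centre. Leave it alone.
Things that resemble listed ones, but are neither listed nor needed, are in the scene too. What is shaped like the cup_d but purple is not meant.

How it is judged:
By the outcome, as a careful person would: the job done as asked, in the order asked, and still so for the second after the job is handed in, with the robot touching nothing.
Of tier_large, tier_medium, tier_small only 2 to 3 are there at a start; the rules pass over those that are not, and their reading is None.
Of cup_a, cup_b, cup_c, cup_d only 3 to 4 are there at a start; the rules pass over those that are not, and their reading is None.
At some moment in a run one of tier_large, tier_medium, tier_small may be knocked a few centimetres aside while the robot is not near it.
It also fails if it takes over 210 s, if anything falls off the work surface, if the arm or the gripper's body presses on something with over 40 N, if the wrist force passes 120 N, or if a joint passes its speed limit or range.

## Working session

There is one attempt and no reset: what is moved stays moved. The work goes in short steps, Python scripts to look and compute and a tool call to move; the robot and the scene stay as the last step left them, time stands still between calls to the robot, and variables do not carry over. Pictures are saved under pics/ and viewed, at most 14 in all, crops included, and the job is handed in when it is done.

Besides the shell and the picture viewer there is one more tool, called after "Request:" by a JSON object that holds its "method" and its "body", one argument or row to a line. drive_tool: Moves the arm, as the interface text tells. Its arguments: {"type":"object","properties":{"deltas":{"type":"array"},"newtons":{"type":"number"}},"required":["deltas"]}

```bash
mkdir -p pics; ls
python3 - <<'E'
from rig import sensors, viewer
import cv2,numpy as np
for n in("scene","top"):
    d=viewer.get_image(n); cv2.imwrite(f"pics/{n}0.png",d["img"][:,:,::-1]); print(n,d["K"].tolist(),np.round(d["world_to_cam"],4).tolist(),[k for k in d])
print(sensors.state())
E
```

```text
pics
scene [[396.23824332258084, 0.0, 316.3300438039005], [0.0, 396.23824332258084, 200.79161307053207], [0.0, 0.0, 1.0]] [[0.5727, 0.8197, 0.0083, -0.2924], [-0.6863, 0.4738, 0.5518, 0.3599], [0.4484, -0.3217, 0.8339, -1.3581], [0.0, 0.0, 0.0, 1.0]] ['img', 'K', 'world_to_cam']
top [[422.52250048865466, 0.0, 318.08437342218366], [0.0, 422.52250048865466, 199.47293998596385], [0.0, 0.0, 1.0]] [[-0.0029, -1.0, -0.0025, -0.0052], [0.9937, -0.0031, 0.1123, -0.5425], [-0.1123, -0.0021, 0.9937, -0.9861], [0.0, 0.0, 0.0, 1.0]] ['img', 'K', 'world_to_cam']
{'t': 0.1, 'joint_pos': array([-1.42410196e+00,  2.21185328e-01,  1.52749179e+00,  2.33562809e-05,
        1.39472551e+00, -1.26070987e-01]), 'joint_vel': array([-1.10600002e-03, -1.14566224e-05, -3.78641388e-03,  9.64237080e-04,
        1.53897737e-03,  3.76051692e-04]), 'tau': array([ 9.06820096e-04, -4.95942986e+01, -3.88520980e+01,  7.04054022e-02,
        5.15160151e-02, -5.85355747e-05]), 'ee_pos': array([ 0.16831007, -0.60132178,  0.22152568]), 'eef_rot': array([-3.11062830e+00, -4.26879305e-01, -6.79237528e-06]), 'wrist_force': array([-0.53747118,  0.26310056,  0.71655037]), 'wrist_torque': array([0.02497908, 0.01919776, 0.07258182]), 'grip_force': 0.0, 'finger_gap': 1.0006301415620622}
```

View pics/scene0.png

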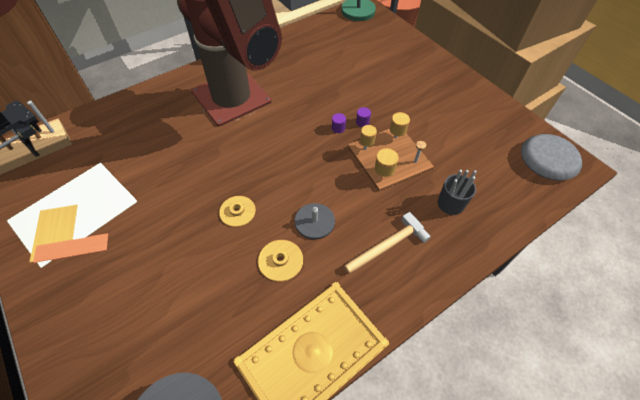

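View pics/top0.png

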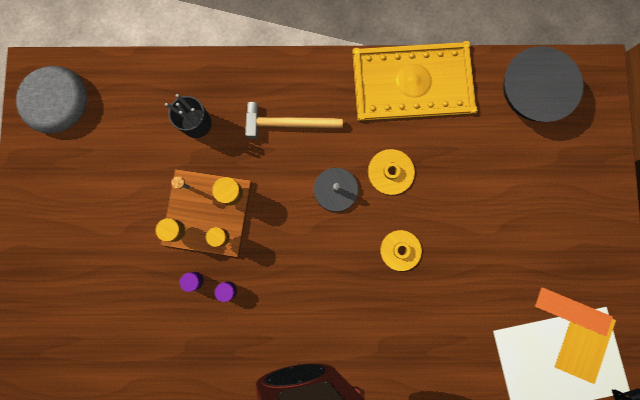

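```bash
cat > h.py <<'E'
import cv2,numpy as np
from rig import sensors,viewer
def cam(n):
    d=viewer.get_image(n); d["bgr"]=np.ascontiguousarray(d["img"][:,:,::-1]); return d
def ray(d,px):
    px=np.atleast_2d(px).astype(float); K=d["K"];W=np.array(d["world_to_cam"])
    v=np.c_[(px[:,0]-K[0,2])/K[0,0],-(px[:,1]-K[1,2])/K[1,1],-np.ones(len(px))]
    return -W[:3,:3].T@W[:3,3], v@W[:3,:3]
def plane(d,px,z):
    o,v=ray(d,px); return o+v*((z-o[2])/v[:,2])[:,None]
def proj(d,P):
    W=np.array(d["world_to_cam"]);K=d["K"];c=np.atleast_2d(P)@W[:3,:3].T+W[:3,3]
    return np.c_[K[0,0]*c[:,0]/-c[:,2]+K[0,2],K[1,1]*-c[:,1]/-c[:,2]+K[1,2]]
def tri(d1,p1,d2,p2):
    o1,v1=ray(d1,p1);o2,v2=ray(d2,p2);v1=v1[0];v2=v2[0]
    s=np.linalg.lstsq(np.c_[v1,-v2],o2-o1,rcond=None)[0]
    a,b=o1+s[0]*v1,o2+s[1]*v2; return (a+b)/2,np.linalg.norm(a-b)
def mask(d,kind):
    h=cv2.cvtColor(d["bgr"],cv2.COLOR_BGR2HSV)
    if kind=="brass": return cv2.inRange(h,(18,140,90),(32,255,255))
def blobs(m,amin=80):
    cs,_=cv2.findContours(m,cv2.RETR_EXTERNAL,cv2.CHAIN_APPROX_NONE)
    return [c[:,0,:] for c in cs if cv2.contourArea(c)>amin]
def circ(P):
    A=np.c_[2*P[:,:2],np.ones(len(P))];s=np.linalg.lstsq(A,(P[:,:2]**2).sum(1),rcond=None)[0]
    return s[:2],np.sqrt(s[2]+s[:2]@s[:2])
E
python3 - <<'E'
from h import *
a=cam("scene");b=cam("top")
import pickle;pickle.dump((a,b),open("p0.pkl","wb"))
for n,d in(("scene",a),("top",b)):
    m=mask(d,"brass")
    for c in blobs(m):
        e=cv2.fitEllipse(c); print(n,len(c),np.round(c.mean(0),1),np.round(e[0],1),np.round(e[1],1),cv2.boundingRect(c), [np.round(1000*np.r_[circ(plane(d,c,z))],1) if 0 else (np.round(circ(plane(d,c,z))[0]*1000,1),round(circ(plane(d,c,z))[1]*1000,1)) for z in(.006,.094)])
r=lambda d,x,y,w,h:cv2.resize(d["bgr"][y:y+h,x:x+w],(w*4,h*4),interpolation=cv2.INTER_NEAREST)
cv2.imwrite("pics/c1.png",np.hstack([r(a,320,100,100,110),r(b,155,165,100,110)]))
cv2.imwrite("pics/c2.png",np.hstack([r(a,215,190,125,95),r(b,310,145,115,135)[:380]]) if 1 else 0)
E
```

```text
scene 379 [313.8 346.8] [312.6 348.6] [ 94.7 149.9] (233, 282, 156, 118) [(array([ 837.7, -240.5]), np.float64(135.0)), (array([ 855.3, -252.6]), np.float64(122.3))]
scene 172 [276.1 257.4] [280.6 260.5] [39.6 44.5] (258, 240, 45, 42) [(array([ 620.3, -187.9]), np.float64(55.3)), (array([ 658.4, -205. ]), np.float64(50.0))]
scene 177 [ 51.2 231.1] [ 53.  229.1] [33.5 60.3] (30, 206, 46, 56) [(array([ 194.4, -642.9]), np.float64(61.3)), (array([ 272.8, -616.9]), np.float64(55.5))]
scene 94 [236.6 211. ] [236.7 211. ] [29.7 35.8] (219, 196, 36, 31) [(array([ 424.7, -208.5]), np.float64(49.0)), (array([ 481.4, -223.5]), np.float64(44.3))]
scene 102 [386.8 162.9] [386.7 160.5] [19.5 27.7] (377, 148, 21, 28) [(array([524.1, 246.9]), np.float64(38.4)), (array([571.4, 188.8]), np.float64(34.8))]
scene 39 [399.4 129.9] [399.3 130.1] [ 9.7 14.5] (393, 125, 15, 11) [(array([451.9, 365.7]), np.float64(21.1)), (array([505.9, 296.3]), np.float64(19.1))]
scene 70 [368.9 135.4] [368.5 133.9] [13.2 20.5] (361, 125, 16, 21) [(array([409.7, 270.7]), np.float64(29.6)), (array([467.7, 210.3]), np.float6
[... 720 characters left out ...]
.9, 244.5]), np.float64(23.0)), (array([452.6, 222.9]), np.float64(21.1))]
top 67 [166.8 229. ] [166.9 229.3] [21.9 22.8] (156, 218, 23, 23) [(array([473. , 363.5]), np.float64(27.3)), (array([469.2, 331.8]), np.float64(25.0))]
top 73 [225.2 189.7] [225.2 189.7] [25.2 26. ] (212, 177, 27, 26) [(array([570.4, 222.8]), np.float64(31.8)), (array([558.3, 203.1]), np.float64(29.1))]
top 130 [390.7 171.8] [390.9 171.6] [44.7 46.2] (368, 149, 47, 46) [(array([ 614.7, -187.6]), np.float64(56.8)), (array([ 598.9, -172.5]), np.float64(52.0))]
top 375 [413.6  80.9] [413.6  80.8] [ 81.6 144. ] (352, 41, 126, 80) [(array([ 849.5, -250.6]), np.float64(140.0)), (array([ 813.7, -230. ]), np.float64(128.1))]
```

View pics/c1.png

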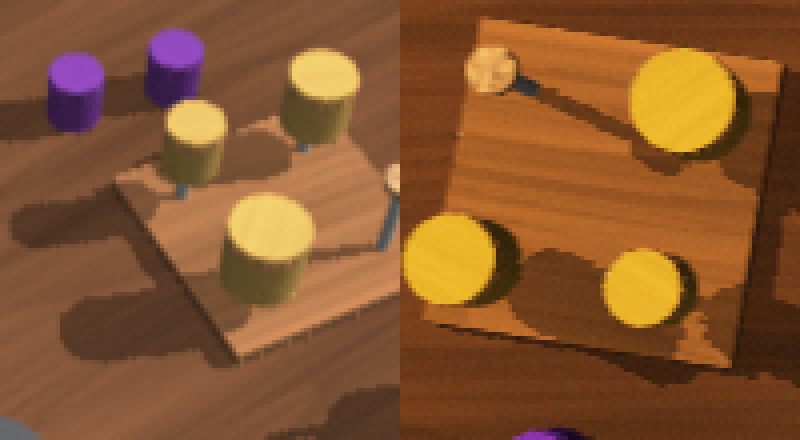

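View pics/c2.png

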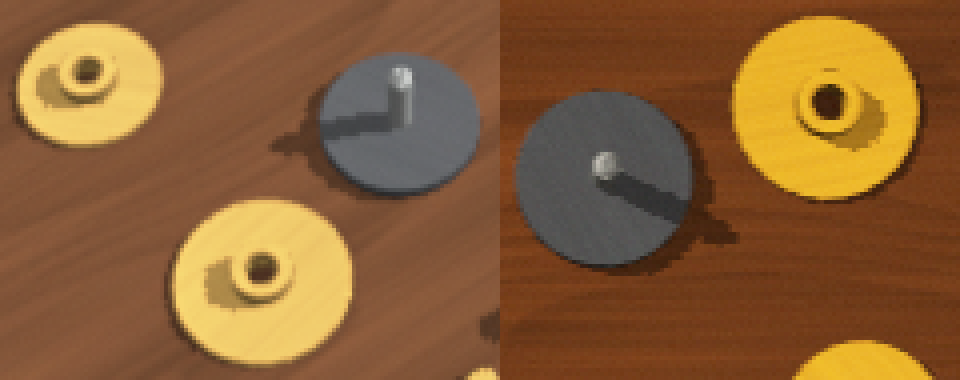

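The top view shows large tier at px (391,172), medium tier at (401,250), base at (336,189), and cups b (225,190), c (167,229) and d (215,237). No small tier or cup_a; the front-left peg is empty. Next: heights from two views, plus the spindle.

Run:
```python
from h import *
import pickle;a,b=pickle.load(open("p0.pkl","rb"))
def hsv(d): return cv2.cvtColor(d["bgr"],cv2.COLOR_BGR2HSV)
ha,hb=hsv(a),hsv(b)
# cup tops in scene: bright brass
for p in((387,150),(400,115),(369,130),(387,165),(300,260),(314,209),(310,225)): print(p,ha[p[1],p[0]])
print("top",[hb[y,x] for x,y in((336,186),(337,186),(320,190),(350,200),(392,171),(226,190))])
pt={}
for nm,ps,pc in(("b",(387,163),(225.2,189.7)),("c",(400,119),(166.9,229.2)),("d",(369,135),(215.3,236.6))):
    m=cv2.inRange(ha,(15,60,195),(35,255,255))
    x,y=ps; w=np.zeros_like(m); w[y-20:y+16,x-14:x+15]=m[y-20:y+16,x-14:x+15]
    c=max(blobs(w,20),key=len); e=cv2.fitEllipse(c); P,g=tri(a,e[0],b,pc); print(nm,np.round(e[0],1),np.round(e[1],1),"P",np.round(P*1000,1),"gap",round(g*1000,1))
# bores
for nm,ps,pc in(("L",(281,257),(392,170)),("M",(237,208),(402,250))):
    cs=[]
    for h,(x,y) in((ha,ps),(hb,pc)):
        v=h[y-6:y+7,x-6:x+7,2].astype(float); w=(v<120); yy,xx=np.nonzero(w); cs.append((x-6+xx.mean(),y-6+yy.mean())); print(nm,len(xx),np.round(cs[-1],1))
    P,g=tri(a,cs[0],b,cs[1]); print(nm,np.round(P*1000,1),round(g*1000,1))
# base top
for n,d,h,(x,y) in(("s",a,ha,(314,221)),("t",b,hb,(336,189))):
    m=cv2.inRange(h,(0,0,0),(179,80,255)); w=np.zeros_like(m); w[y-30:y+30,x-30:x+30]=m[y-30:y+30,x-30:x+30]
    w=cv2.morphologyEx(w,cv2.MORPH_OPEN,np.ones((5,5)))
    c=max(blobs(w,50),key=len); k=circ(plane(d,c,.012)); print("base",n,np.round(k[0]*1000,1),round(k[1]*1000,1),np.round(cv2.fitEllipse(c)[0],1))
    t=cv2.inRange(h,(0,0,150),(179,70,255)); w[:]=0; w[y-25:y+15,x-12:x+13]=t[y-25:y+15,x-12:x+13]
    yy,xx=np.nonzero(w); print("tip",len(xx),xx.mean(),yy.mean(),yy.min(),xx.min(),xx.max())
```

```text
(387, 150) [ 23 139 243]
(400, 115) [ 22 137 243]
(369, 130) [ 21 140 240]
(387, 165) [ 19 148 152]
(300, 260) [ 21 142 239]
(314, 209) [ 60   3 148]
(310, 225) [108  12 109]
top [array([ 27,  18, 139], dtype=uint8), array([ 25,  22, 142], dtype=uint8), array([30,  3, 81], dtype=uint8), array([ 0,  3, 85], dtype=uint8), array([ 11, 182,  63], dtype=uint8), array([ 22, 208, 235], dtype=uint8)]
b [387.5 156. ] [15.8 21.5] P [559.  204.3  91.7] gap 1.7
c [400.8 118.2] [11.5 16.6] P [469.8 333.4  90.9] gap 1.3
d [368.7 130.1] [10.1 14.2] P [453.  224.3  90.7] gap 1.3
L 33 [280.1 256.8]
L 52 [391.6 170.1]
L [ 616.3 -187.1   16.7] 1.1
M 25 [236.2 208.2]
M 58 [401.5 250. ]
M [ 421.2 -207.6   12.8] 0.8
base s [574.8 -51.6] 54.7 [314.3 220.6]
tip 16 315.6875 208.9375 207 314 317
base t [570.1 -50. ] 53.2 [335.6 189.2]
tip 11 334.8181818181818 184.9090909090909 183 334 336
```

```bash
cat >> h.py <<'E'
def to(x,y,z,psi):
    """tool-axis deltas from the measured pose to world target"""
    s=sensors.state(); R=cv2.Rodrigues(np.array(s["eef_rot"]))[0]; p0=np.degrees(np.arctan2(R[1,0],R[0,0]))
    d=R.T@(np.array([x,y,z])-s["ee_pos"])
    print("t %.2f ee"%s["t"],np.round(s["ee_pos"]*1000,1),"psi %.1f tilt %.2f"%(p0,np.degrees(np.arccos(-R[2,2]))),"-> d",np.round(d,4),"yaw",round(p0-psi,1),"gap %.1f F"%(s["finger_gap"]*87),np.round(s["wrist_force"],1))
E
python3 -c "
from h import *
to(.6155,-.1875,.12,0)"
```

```text
t 0.20 ee [ 168.3 -601.5  221.9] psi 15.6 tilt 0.07 -> d [ 0.5422 -0.2781  0.1023] yaw 15.6 gap 87.2 F [-0.2 -0.8 -0. ]
```

Request:
{"method": "drive_tool", "body": {
  "deltas": [
    [0.54,-0.279,0,15.6,0.065],
    [0.542,-0.278,0,15.6,0.065],
    [0.542,-0.278,0,15.6,0.065],
    [0.542,-0.278,0,15.6,0.065],
    [0.542,-0.278,0,15.6,0.065],
    [0.542,-0.278,0,15.6,0.065],
    [0.542,-0.278,0,15.6,0.065],
    [0.542,-0.278,0,15.6,0.065],
    [0.542,-0.278,0,15.6,0.065],
    [0.542,-0.278,0,15.6,0.065],
    [0.542,-0.278,0.1,15.6,0.065],
    [0.542,-0.278,0.1,15.6,0.065],
    [0.542,-0.278,0.1,15.6,0.065],
    [0.542,-0.278,0.1,15.6,0.065]
  ]
}}

```text
t: 1.95
ee_pos: [0.6164, -0.1887, 0.1244]
eef_rot: [3.141, 0.0, 0.003]
wrist_force: [0.9, -0.2, 1.4]
finger_gap: 0.746
grip_force: 0.0
```

Run:
```python
from h import *
for n in("scene","top"):
    d=cam(n); cv2.imwrite(f"pics/{n}1.png",d["bgr"])
    for c in blobs(mask(d,"brass")):
        k=circ(plane(d,c,.006)); 
        if 40<k[1]*1000<62: print(n,np.round(k[0]*1000,1),k[1]*1000)
to(.6155,-.1875,.022,0)
```

```text
scene [ 846.6 -288. ] 57.67475778699153
scene [ 768.1 -309.8] 45.825374461347195
scene [ 194.2 -645.8] 59.02146268750549
scene [ 415.2 -206.6] 42.42918767232192
t 2.05 ee [ 617.1 -189.2  125.6] psi 0.0 tilt 0.27 -> d [-0.0021 -0.0019  0.1036] yaw 0.0 gap 64.8 F [ 0.   0.3 -0.1]
```

View pics/scene1.png

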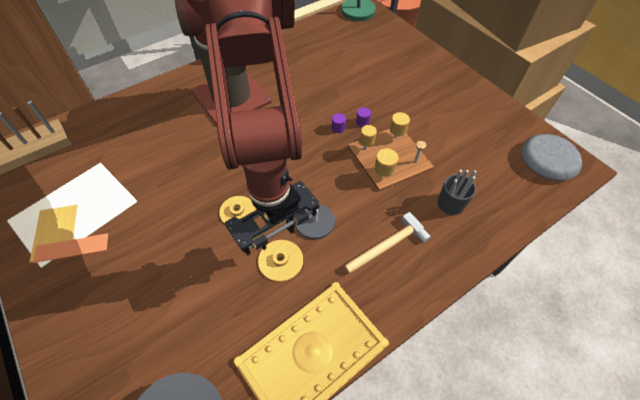

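Scene view: large tier still at (281,260), the gripper just above/behind it, hidden parts are only the medium tier's edge. Descend and grip.

Request:
{"method": "drive_tool", "body": {
  "deltas": [
    [-0.001,-0.001,0.05,0,0.065],
    [-0.001,-0.001,0.09,0,0.065],
    [-0.001,-0.001,0.112,0,0.065],
    [-0.001,-0.001,0.112,0,0.065],
    [-0.001,-0.001,0.112,0,0.065],
    [-0.001,-0.001,0.112,0,0.03],
    [-0.001,-0.001,0.112,0,0.03],
    [-0.001,-0.001,0.112,0,0.03],
    [-0.001,-0.001,0.112,0,0.03],
    [-0.001,-0.001,0.112,0,0.03]
  ],
  "newtons": 10
}}

```text
t: 3.3
ee_pos: [0.6147, -0.1873, 0.011]
eef_rot: [3.141, 0.001, 0.001]
wrist_force: [-1.3, 0.7, 2.4]
finger_gap: 0.452
grip_force: 10.0
```

Request:
{"method": "drive_tool", "body": {
  "deltas": [
    [0,0,0,0,0.06],
    [0,0,0,0,0.06],
    [0,0,0,-10,0.06],
    [0,0,0,-20,0.06],
    [0,0,0,-30,0.06],
    [0,0,0,-40,0.06],
    [0,0,0,-50,0.06],
    [0,0,0,-60,0.06],
    [0,0,0,-70,0.06],
    [0,0,0,-80,0.06],
    [0,0,0,-90,0.06],
    [0,0,0,-90,0.06],
    [0,0,0,-90,0.03],
    [0,0,0,-90,0.03],
    [0,0,0,-90,0.03],
    [0,0,0,-90,0.03],
    [0,0,0,-90,0.03],
    [0,0,0,-90,0.03]
  ],
  "newtons": 20
}}

```text
t: 5.55
ee_pos: [0.6145, -0.1871, 0.0105]
eef_rot: [2.221, 2.222, 0.0]
wrist_force: [2.2, -1.1, -0.5]
finger_gap: 0.452
grip_force: 20.0
```

Run:
```python
from h import *
d=cam("top"); s=cam("scene"); cv2.imwrite("pics/top2.png",d["bgr"])
for n,d in(("t",d),("s",s)):
    for c in blobs(mask(d,"brass")):
        k=circ(plane(d,c,.006)); 
        if 40<k[1]*1000<62: print(n,np.round(k[0]*1000,1),k[1]*1000)
to(.6155,-.1875,.2,90)
```

```text
s [ 846.2 -292. ] 57.72168792427234
t 5.65 ee [ 614.5 -187.2   10.5] psi 90.0 tilt 0.01 -> d [-0.0004  0.001  -0.1895] yaw 0.0 gap 39.4 F [ 0.7  0.  -0.2]
```

Request:
{"method": "drive_tool", "body": {
  "deltas": [
    [0,0,0,0,0.03],
    [0,0,-0.04,0,0.03],
    [0,0,-0.09,0,0.03],
    [0,0,-0.11,0,0.03],
    [0.04,-0.012,-0.11,0,0.03],
    [0.08,-0.025,-0.11,0,0.03],
    [0.12,-0.038,-0.11,0,0.03],
    [0.137,-0.044,-0.11,0,0.03],
    [0.137,-0.044,-0.11,0,0.03],
    [0.137,-0.044,-0.11,0,0.03],
    [0.137,-0.044,-0.11,0,0.03]
  ],
  "newtons": 40
}}

```text
t: 7.02
ee_pos: [0.5707, -0.0513, 0.1205]
eef_rot: [2.222, 2.22, -0.0]
wrist_force: [0.0, 0.1, -3.7]
finger_gap: 0.448
grip_force: 40.0
```

Run:
```python
from h import *
to(.571,-.05,.12,90)
d=cam("top"); s=cam("scene"); cv2.imwrite("pics/s3.png",np.hstack([cv2.resize(s["bgr"][120:270,200:400],(400,300)),cv2.resize(d["bgr"][120:270,240:440],(400,300))]))
import pickle;p0,p1=pickle.load(open("p0.pkl","rb")); pickle.dump((s,d),open("p1.pkl","wb"))
print("tip t",plane(p1,(335.5,184.9),.07)*1000)
for n,d in(("t",d),("s",s)):
    for c in blobs(mask(d,"brass"),200):
        k=circ(plane(d,c,.116)); print(n,np.round(c.mean(0)),np.round(k[0]*1000,1),k[1]*1000)
```

```text
t 7.03 ee [570.7 -51.3 120.5] psi 90.0 tilt 0.02 -> d [0.0013 0.0003 0.0005] yaw -0.0 gap 39.0 F [ 0.   0.1 -3.7]
tip t [[571.90291964 -47.46364813  70.        ]]
t [587. 348.] [ 213.3 -573.2] 58.450423553149946
t [401. 250.] [ 421.5 -186.3] 43.32774833960699
t [215. 236.] [452.1 217.7] 20.62267719018707
t [167. 229.] [468.2 323.8] 24.57093957740336
t [225. 190.] [555.3 198.2] 28.558133097165857
t [319. 187.] [562.6 -17.5] 27.516598880783963
t [414.  80.] [ 806.2 -225.9] 124.43153421652693
s [308. 355.] [ 869.  -269.8] 33.11806293431873
s [336. 342.] [ 867.9 -234.8] 83.38351438015115
s [ 55. 226.] [ 285.9 -600.1] 50.48206711053439
s [236. 211.] [ 494.2 -230.3] 36.833175461558504
s [308. 204.] [576.5 -62.3] 44.55734892421069
s [384. 166.] [592.6 161.3] 28.214740955908397
s [616.  46.] [ 657.5 1191.9] 217.88794252530468
```

View pics/s3.png

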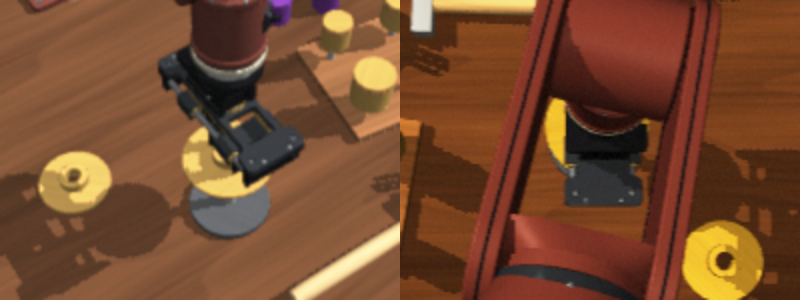

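Both crops show the held large tier above the base: scene crop has the flange's left/front arc free, which I use to calibrate against the known TCP.

```bash
cat >> h.py <<'E'
from scipy.optimize import least_squares
def fitr(P,r,c0):
    f=lambda c:np.hypot(*(P[:,:2]-c).T)-r
    s=least_squares(f,c0,loss="soft_l1",f_scale=.0007); return s.x,np.abs(f(s.x))
def arc(d,c,z,r,c0,front,w=60,off=0):
    """fixed-radius circle from the contour points facing (front) / away from the camera; half pixel grown"""
    P=plane(d,c,z)[:,:2]; o=ray(d,(0,0))[0][:2]-c0; o/=np.linalg.norm(o); v=P-c0; v/=np.linalg.norm(v,axis=1)[:,None]
    k=(v@o)*(1 if front else -1)>np.cos(np.radians(w)); x,e=fitr(P[k],r-.0011,c0); return np.round(x*1000,1),k.sum(),round(np.median(e)*1000,2)
def gray(d,x,y,r=32):
    m=cv2.inRange(cv2.cvtColor(d["bgr"],cv2.COLOR_BGR2HSV),(0,0,0),(179,80,255)); w=np.zeros_like(m); w[y-r:y+r,x-r:x+r]=m[y-r:y+r,x-r:x+r]
    return max(blobs(cv2.morphologyEx(w,cv2.MORPH_OPEN,np.ones((5,5))),50),key=len)
E
python3 - <<'E'
from h import *
import pickle
a,b=pickle.load(open("p0.pkl","rb"));s,t=pickle.load(open("p1.pkl","rb"))
c0=np.array([.571,-.05])
for w in(60,90):
  for n,d,x,y in(("s",a,314,221),("t",b,336,189)):
    c=gray(d,x,y)
    print("base",n,w,"front z0",arc(d,c,0,.055,c0,1,w),"back z12",arc(d,c,.012,.055,c0,0,w))
c=[c for c in blobs(mask(s,"brass"),200) if abs(c.mean(0)-(308,204)).max()<8][0]
P=plane(s,c,.110)[:,:2]-c0; ang=np.degrees(np.arctan2(P[:,1],P[:,0])); rad=np.hypot(*P.T)*1000
print([(int(q),round(r)) for q,r in sorted(zip(ang,rad))][::3])
E
```

```text
base s 60 front z0 (array([570.5, -49.1]), np.int64(36), np.float64(0.55)) back z12 (array([573.5, -50.9]), np.int64(33), np.float64(0.61))
base t 60 front z0 (array([571.6, -50.2]), np.int64(40), np.float64(0.6)) back z12 (array([569.4, -49.8]), np.int64(40), np.float64(0.55))
base s 90 front z0 (array([570.9, -48.7]), np.int64(53), np.float64(0.62)) back z12 (array([573.6, -50.9]), np.int64(49), np.float64(0.63))
base t 90 front z0 (array([571.7, -50.4]), np.int64(61), np.float64(0.64)) back z12 (array([569.4, -49.7]), np.int64(60), np.float64(0.58))
[(-179, 45), (-176, 42), (-172, 58), (-166, 59), (-163, 23), (-161, 29), (-156, 57), (-149, 56), (-142, 56), (-136, 42), (-135, 47), (-132, 39), (-130, 56), (-126, 58), (-123, 58), (-121, 58), (-111, 57), (-108, 57), (-104, 37), (-102, 49), (-99, 44), (-97, 48), (-89, 58), (-80, 56), (-72, 57), (-64, 55), (-57, 58), (-50, 55), (-44, 57), (-37, 56), (-32, 56), (-27, 57), (-22, 22), (-17, 56), (-13, 39), (-10, 23), (-7, 37), (-5, 35), (-3, 56), (0, 47), (2, 56), (6, 55), (11, 48), (17, 49), (22, 55), (27, 53), (179, 55)]
```

Request:
{"method": "drive_tool", "body": {
  "deltas": [
    [0.0015,0.0005,0,0,0.03],
    [0.0015,0.0005,0.02,0,0.03],
    [0.0015,0.0005,0.035,0,0.03],
    [0.0015,0.0005,0.045,0,0.03],
    [0.0015,0.0005,0.055,0,0.03],
    [0.0015,0.0005,0.065,0,0.03],
    [0.0015,0.0005,0.065,0,0.03]
  ]
}}

```text
t: 8.0
ee_pos: [0.5701, -0.0485, 0.0545]
eef_rot: [-2.22, -2.221, 0.002]
wrist_force: [1.0, 0.2, -3.3]
finger_gap: 0.444
grip_force: 40.0
```

Request:
{"method": "drive_tool", "body": {
  "deltas": [
    [0,0,0.01,0,0.03],
    [0,0,0.02,0,0.03],
    [0,0,0.026,0,0.03],
    [0,0,0.03,0,0.03],
    [0,0,0.032,0,0.03],
    [0,0,0.032,0,0.03]
  ]
}}

```text
t: 8.75
ee_pos: [0.5709, -0.0487, 0.0235]
eef_rot: [-2.221, -2.222, 0.0]
wrist_force: [-0.0, 0.6, -3.0]
finger_gap: 0.446
grip_force: 40.0
```

Request:
{"method": "drive_tool", "body": {
  "deltas": [
    [0,0,0.001,0,0.03],
    [0,0,0.002,0,0.03],
    [0,0,0.002,0,0.03]
  ]
}}

```text
t: 9.12
ee_pos: [0.5713, -0.0488, 0.0225]
eef_rot: [2.22, 2.222, 0.0]
wrist_force: [-3.9, 0.5, 4.6]
finger_gap: 0.446
grip_force: 40.0
```

Request:
{"method": "drive_tool", "body": {
  "deltas": [
    [0,0,0,0,0.06],
    [0,0,0,0,0.06],
    [0,0,0,0,0.06],
    [0,0,-0.04,0,0.06],
    [0,0,-0.09,0,0.06],
    [0,0,-0.11,0,0.06],
    [0,0,-0.11,0,0.06]
  ],
  "newtons": 10
}}

```text
t: 10.0
ee_pos: [0.5721, -0.0489, 0.133]
eef_rot: [2.219, 2.22, 0.003]
wrist_force: [-0.5, 0.2, -0.4]
finger_gap: 0.69
grip_force: 0.0
```

Run:
```python
from h import *
d=cam("top"); s=cam("scene")
for n,d in(("t",d),("s",s)):
    for c in blobs(mask(d,"brass"),200):
        k=circ(plane(d,c,.006)); 
        if 15<k[1]*1000<62:print(n,np.round(c.mean(0)),np.round(k[0]*1000,1),k[1]*1000)
to(.4213,-.207,.10,90)
```

```text
t [401. 250.] [ 420.7 -207.1] 48.51866243659523
t [215. 236.] [454.9 244.6] 23.121076366585374
t [167. 229.] [472.9 363.4] 27.486219756974823
t [225. 190.] [570.5 222.9] 31.922245282427568
t [317. 189.] [572.5 -12.2] 26.859696750581914
s [305. 369.] [ 846.6 -290.2] 55.8634046865684
s [312. 227.] [583.6 -60.8] 39.49195128182101
s [ 55. 226.] [ 187.3 -631.7] 57.488025699189116
s [238. 209.] [ 423.4 -207.3] 42.563887387759216
s [384. 166.] [534.9 232.5] 31.730374783889708
t 10.10 ee [569.8 -48.4 129.8] psi 90.0 tilt 0.13 -> d [-0.1585 -0.1486  0.0301] yaw 0.0 gap 60.1 F [ 0.3  0.3 -0.6]
```

Request:
{"method": "drive_tool", "body": {
  "deltas": [
    [-0.04,-0.037,0,0,0.065],
    [-0.08,-0.075,0,0,0.065],
    [-0.12,-0.112,0,0,0.065],
    [-0.158,-0.149,0,0,0.065],
    [-0.158,-0.149,0,0,0.065],
    [-0.158,-0.149,0.05,0,0.065],
    [-0.158,-0.149,0.09,0,0.065],
    [-0.158,-0.149,0.105,0,0.065],
    [-0.158,-0.149,0.105,0,0.065],
    [-0.158,-0.149,0.105,0,0.065]
  ]
}}

```text
t: 11.35
ee_pos: [0.4231, -0.2072, 0.0277]
eef_rot: [2.219, 2.221, 0.001]
wrist_force: [0.1, -0.5, 0.2]
finger_gap: 0.746
grip_force: 0.0
```

Run:
```python
from h import *
to(.4213,-.207,.011,90)
```

```text
t 11.35 ee [ 423.1 -207.2   27.7] psi 90.1 tilt 0.11 -> d [ 0.0002 -0.0019  0.0167] yaw 0.1 gap 64.9 F [ 0.1 -0.5  0.2]
```

Grip, release, turn to ψ=0, re-grip (centres both axes), then back.

Request:
{"method": "drive_tool", "body": {
  "deltas": [
    [0,-0.001,0.016,0,0.065],
    [0,-0.001,0.016,0,0.065],
    [0,-0.001,0.016,0,0.03],
    [0,-0.001,0.016,0,0.03],
    [0,-0.001,0.016,0,0.03],
    [0,-0.001,0.016,0,0.03],
    [0,-0.001,0.016,0,0.03],
    [0,-0.001,0.016,0,0.06],
    [0,-0.001,0.016,0,0.06],
    [0,-0.001,0.016,10,0.06],
    [0,-0.001,0.016,20,0.06],
    [0,-0.001,0.016,30,0.06],
    [0,-0.001,0.016,40,0.06],
    [0,-0.001,0.016,50,0.06],
    [0,-0.001,0.016,60,0.06],
    [0,-0.001,0.016,70,0.06],
    [0,-0.001,0.016,80,0.06],
    [0,-0.001,0.016,90,0.06],
    [0,-0.001,0.016,90,0.06]
  ]
}}

```text
t: 13.72
ee_pos: [0.4208, -0.2066, 0.0104]
eef_rot: [-3.141, -0.003, 0.0]
wrist_force: [-0.1, 0.5, 1.0]
finger_gap: 0.687
grip_force: 0.0
```

Request:
{"method": "drive_tool", "body": {
  "deltas": [
    [0,0,0,0,0.03],
    [0,0,0,0,0.03],
    [0,0,0,0,0.03],
    [0,0,0,0,0.03],
    [0,0,0,0,0.03],
    [0,0,0,0,0.03]
  ],
  "newtons": 40
}}

```text
t: 14.48
ee_pos: [0.421, -0.2068, 0.0105]
eef_rot: [3.142, 0.001, 0.0]
wrist_force: [-0.5, -0.8, 0.2]
finger_gap: 0.446
grip_force: 40.0
```

Run:
```python
from h import *
to(.5712,-.0495,.011,0)
```

```text
t 14.47 ee [ 421.  -206.8   10.5] psi 0.0 tilt 0.00 -> d [ 0.1503 -0.1571 -0.0005] yaw 0.0 gap 38.8 F [-0.5 -0.8  0.2]
```

Run:
```python
from h import *
d=cam("top"); s=cam("scene")
cv2.imwrite("pics/s4.png",np.hstack([cv2.resize(s["bgr"][160:260,260:360],(400,400)),cv2.resize(d["bgr"][140:240,290:390],(400,400))]))
for n,d in(("t",d),("s",s)):
    for c in blobs(mask(d,"brass"),200):
        k=circ(plane(d,c,.018)); 
        if 50<k[1]*1000<62:
            print(n,np.round(c.mean(0)),np.round(k[0]*1000,1),k[1]*1000,"front",arc(d,c,.012,.058,k[0],1),"back",arc(d,c,.018,.058,k[0],0))
```

```text
t [335. 189.] [570.2 -49.2] 56.78494945414079 front (array([571. , -49.2]), np.int64(43), np.float64(0.57)) back (array([569.8, -49.4]), np.int64(42), np.float64(0.38))
s [ 54. 227.] [ 199.4 -630.9] 57.92719149916374 front (array([ 190. , -625.9]), np.int64(41), np.float64(2.87)) back (array([ 200.5, -623.6]), np.int64(43), np.float64(4.45))
s [317. 223.] [571.8 -50.2] 51.04378095841958 front (array([567.9, -46.1]), np.int64(125), np.float64(4.12)) back (array([574. , -50.7]), np.int64(37), np.float64(0.46))
```

View pics/s4.png

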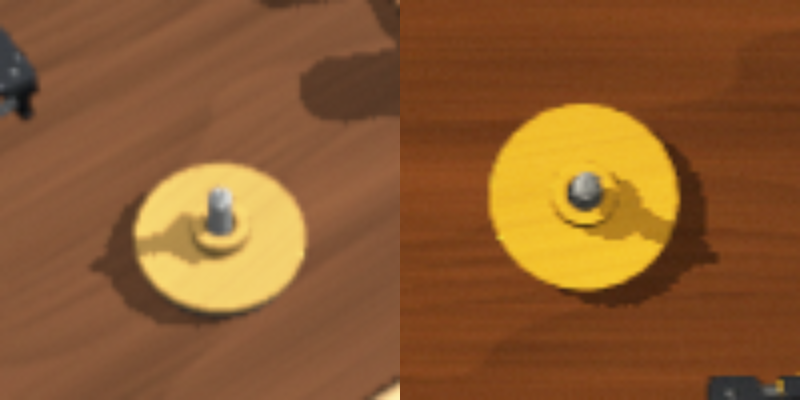

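Crops: the large tier sits flat on the base with the spindle (scene (315,212), top (336,187)) through its bore. Now carry the medium tier.

Request:
{"method": "drive_tool", "body": {
  "deltas": [
    [0,0,-0.04,0,0.03],
    [0,0,-0.09,0,0.03],
    [0,0,-0.11,0,0.03],
    [0.04,-0.042,-0.11,0,0.03],
    [0.08,-0.084,-0.11,0,0.03],
    [0.12,-0.126,-0.11,0,0.03],
    [0.15,-0.157,-0.11,0,0.03],
    [0.15,-0.157,-0.11,0,0.03],
    [0.15,-0.157,-0.11,0,0.03],
    [0.15,-0.157,-0.11,0,0.03]
  ]
}}

```text
t: 15.82
ee_pos: [0.5699, -0.0505, 0.1202]
eef_rot: [3.142, -0.001, -0.002]
wrist_force: [0.7, -0.6, -2.0]
finger_gap: 0.449
grip_force: 40.0
```

Run:
```python
from h import *
to(.571,-.0495,.0445,0)
```

```text
t 15.82 ee [569.9 -50.5 120.2] psi -0.0 tilt 0.06 -> d [ 0.0012 -0.001   0.0757] yaw -0.0 gap 39.0 F [ 0.7 -0.6 -2. ]
```

Request:
{"method": "drive_tool", "body": {
  "deltas": [
    [0.001,-0.0005,0,0,0.03],
    [0.001,-0.0005,0.02,0,0.03],
    [0.001,-0.0005,0.035,0,0.03],
    [0.001,-0.0005,0.045,0,0.03],
    [0.001,-0.0005,0.055,0,0.03],
    [0.001,-0.0005,0.065,0,0.03],
    [0.001,-0.0005,0.071,0,0.03],
    [0.001,-0.0005,0.073,0,0.03],
    [0.001,-0.0005,0.074,0,0.03],
    [0.001,-0.0005,0.074,0,0.03]
  ]
}}

```text
t: 17.08
ee_pos: [0.5722, -0.0492, 0.0469]
eef_rot: [3.141, 0.001, 0.001]
wrist_force: [-0.3, 0.6, -3.0]
finger_gap: 0.443
grip_force: 40.0
```

Run:
```python
from h import *
to(.571,-.0495,.0445,0)
```

```text
t 17.07 ee [572.2 -49.2  46.9] psi 0.0 tilt 0.04 -> d [-0.0012  0.0003  0.0024] yaw 0.0 gap 38.5 F [-0.3  0.6 -3. ]
```

Request:
{"method": "drive_tool", "body": {
  "deltas": [
    [-0.001,0.0003,0,0,0.03],
    [-0.001,0.0003,0.0015,0,0.03],
    [-0.001,0.0003,0.0025,0,0.03],
    [-0.001,0.0003,0.003,0,0.03],
    [-0.001,0.0003,0.003,0,0.03]
  ]
}}

```text
t: 17.7
ee_pos: [0.571, -0.0495, 0.0445]
eef_rot: [3.142, 0.001, -0.0]
wrist_force: [-3.5, 1.3, 5.8]
finger_gap: 0.444
grip_force: 40.0
```

Request:
{"method": "drive_tool", "body": {
  "deltas": [
    [0,0,0,0,0.06],
    [0,0,0,0,0.06],
    [0,0,0,0,0.06],
    [0,0,-0.05,0,0.06],
    [0,0,-0.1,0,0.06],
    [0,0,-0.12,0,0.06],
    [-0.006,-0.06,-0.12,0,0.085],
    [-0.012,-0.12,-0.12,0,0.085],
    [-0.012,-0.18,-0.12,0,0.085],
    [-0.012,-0.24,-0.12,0,0.085],
    [-0.012,-0.253,-0.12,0,0.085],
    [-0.012,-0.253,-0.12,0,0.085],
    [-0.012,-0.253,-0.12,0,0.085]
  ],
  "newtons": 8
}}

```text
t: 19.32
ee_pos: [0.5587, 0.202, 0.163]
eef_rot: [3.141, -0.001, -0.001]
wrist_force: [0.5, -0.2, -0.2]
finger_gap: 0.976
grip_force: 0.0
```

Run:
```python
from h import *
to(.5592,.2035,.055,0)
d=cam("top"); s=cam("scene")
cv2.imwrite("pics/s5.png",np.hstack([cv2.resize(s["bgr"][100:260,260:460],(400,320)),cv2.resize(d["bgr"][140:300,200:400],(400,320))]))
for n,d in(("t",d),("s",s)):
    for c in blobs(mask(d,"brass"),100):
        k=circ(plane(d,c,.04)); print(n,np.round(c.mean(0)),np.round(k[0]*1000,1),k[1]*1000)
```

```text
t 19.32 ee [558.7 202.  163. ] psi -0.0 tilt 0.07 -> d [ 0.0006 -0.0016  0.108 ] yaw -0.0 gap 84.9 F [ 0.5 -0.2 -0.2]
t [587. 348.] [ 195.8 -619.5] 63.28610348087535
t [167. 229.] [471.5 351.3] 26.72110878511013
t [225. 182.] [584.1 216. ] 15.29999660663263
t [335. 189.] [567.3 -48.1] 55.55289762287691
t [414.  81.] [ 835.6 -242.6] 135.47856519657324
s [359. 369.] [ 747.5 -206.9] 203.97245697258103
s [264. 348.] [ 797.8 -334.4] 30.23286378447091
s [309. 354.] [ 854.6 -257.7] 36.76894096780056
s [338. 344.] [ 849.9 -226.5] 92.06283296732289
s [275. 337.] [ 878.6 -261.1] 142.53871407033176
s [310. 216.] [569.5 -60.7] 22.267627502125368
s [312. 222.] [580.6 -54.3] 53.76760396464845
s [385. 165.] [552.7 210.4] 26.833561677223802
s [616.  46.] [ 623.5 1336.4] 238.0321231740399
```

View pics/s5.png

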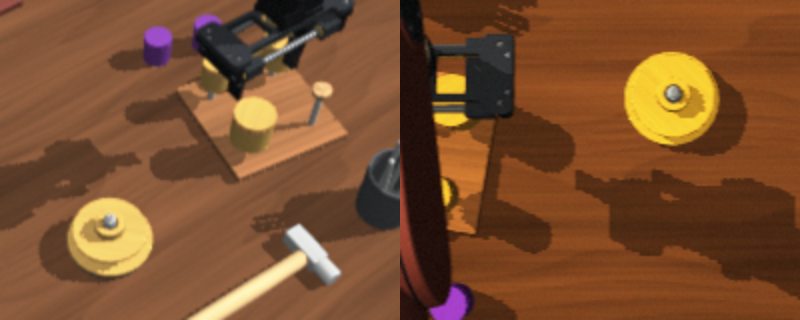

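Both tiers are stacked on the spindle at (313,220)/(335,189). Now cup_b.

Request:
{"method": "drive_tool", "body": {
  "deltas": [
    [0.0006,-0.0015,0.03,0,0.087],
    [0.0006,-0.0015,0.07,0,0.087],
    [0.0006,-0.0015,0.1,0,0.087],
    [0.0006,-0.0015,0.108,0,0.087],
    [0.0006,-0.0015,0.108,0,0.087],
    [0.0006,-0.0015,0.108,0,0.05],
    [0.0006,-0.0015,0.108,0,0.05],
    [0.0006,-0.0015,0.108,0,0.05],
    [0.0006,-0.0015,0.108,0,0.05],
    [0.0006,-0.0015,0.108,0,0.05]
  ],
  "newtons": 5
}}

```text
t: 20.68
ee_pos: [0.5597, 0.2051, 0.0561]
eef_rot: [-3.142, -0.001, -0.001]
wrist_force: [-0.1, -0.4, 3.7]
finger_gap: 0.701
grip_force: 5.0
```

Request:
{"method": "drive_tool", "body": {
  "deltas": [
    [0,0,0,0,0.085],
    [0,0,0,0,0.085],
    [0,0,0,0,0.085],
    [0,0,0,-10,0.085],
    [0,0,0,-20,0.085],
    [0,0,0,-30,0.085],
    [0,0,0,-40,0.085],
    [0,0,0,-50,0.085],
    [0,0,0,-60,0.085],
    [0,0,0,-70,0.085],
    [0,0,0,-80,0.085],
    [0,0,0,-90,0.085],
    [0,0,0,-90,0.085],
    [0,0,0,-90,0.085],
    [0,0,0,-90,0.05],
    [0,0,0,-90,0.05],
    [0,0,0,-90,0.05],
    [0,0,0,-90,0.05],
    [0,0,0,-90,0.05],
    [0,0,0,-90,0.05]
  ]
}}

```text
t: 23.18
ee_pos: [0.5593, 0.2051, 0.0556]
eef_rot: [-2.221, -2.222, -0.0]
wrist_force: [-0.3, -1.1, -0.4]
finger_gap: 0.683
grip_force: 5.0
```

Run:
```python
from h import *
to(.571,-.0495,.055,90)
```

```text
t 23.18 ee [559.3 205.1  55.6] psi 90.0 tilt 0.00 -> d [-0.2546  0.0115  0.0006] yaw 0.0 gap 59.4 F [-0.3 -1.1 -0.4]
```

Request:
{"method": "drive_tool", "body": {
  "deltas": [
    [0,0,0,0,0.05],
    [0,0,0,0,0.05],
    [0,0,-0.02,0,0.05],
    [0,0,-0.05,0,0.05],
    [0,0,-0.08,0,0.05],
    [0,0,-0.085,0,0.05],
    [-0.05,0.002,-0.085,0,0.05],
    [-0.1,0.004,-0.085,0,0.05],
    [-0.15,0.007,-0.085,0,0.05],
    [-0.2,0.009,-0.085,0,0.05],
    [-0.24,0.011,-0.085,0,0.05],
    [-0.2545,0.0115,-0.085,0,0.05],
    [-0.2545,0.0115,-0.085,0,0.05],
    [-0.2545,0.0115,-0.085,0,0.05],
    [-0.2545,0.0115,-0.085,0,0.05]
  ],
  "newtons": 25
}}

```text
t: 25.05
ee_pos: [0.5709, -0.048, 0.1404]
eef_rot: [-2.219, -2.224, -0.0]
wrist_force: [-0.5, 0.4, -2.0]
finger_gap: 0.669
grip_force: 25.0
```

Run:
```python
from h import *
to(.571,-.0495,.055,90)
```

```text
t 25.05 ee [570.9 -48.  140.4] psi 90.1 tilt 0.03 -> d [-0.0015  0.0001  0.0854] yaw 0.1 gap 58.2 F [-0.5  0.4 -2. ]
```

Request:
{"method": "drive_tool", "body": {
  "deltas": [
    [-0.0005,0,0.02,0,0.05],
    [-0.0005,0,0.045,0,0.05],
    [-0.0005,0,0.065,0,0.05],
    [-0.0005,0,0.076,0,0.05],
    [-0.0005,0,0.08,0,0.05],
    [-0.0005,0,0.082,0,0.05],
    [-0.0005,0,0.082,0,0.05],
    [-0.0005,0,0.082,0,0.05]
  ]
}}

```text
t: 26.05
ee_pos: [0.5715, -0.0501, 0.0593]
eef_rot: [2.22, 2.221, 0.001]
wrist_force: [-0.1, -0.2, -1.4]
finger_gap: 0.668
grip_force: 25.0
```

Run:
```python
from h import *
to(.571,-.0495,.055,90)
```

```text
t 26.05 ee [571.5 -50.1  59.3] psi 90.0 tilt 0.08 -> d [ 0.0006 -0.0005  0.0043] yaw 0.0 gap 58.1 F [-0.1 -0.2 -1.4]
```

Request:
{"method": "drive_tool", "body": {
  "deltas": [
    [0.0005,-0.0004,0.001,0,0.05],
    [0.0005,-0.0004,0.002,0,0.05],
    [0.0005,-0.0004,0.003,0,0.05],
    [0.0005,-0.0004,0.003,0,0.05],
    [0.0005,-0.0004,0.003,0,0.05]
  ]
}}

```text
t: 26.68
ee_pos: [0.5706, -0.0495, 0.0555]
eef_rot: [-2.221, -2.222, -0.0]
wrist_force: [1.0, 0.6, -0.6]
finger_gap: 0.67
grip_force: 25.0
```

Request:
{"method": "drive_tool", "body": {
  "deltas": [
    [0,0,0.0005,0,0.05],
    [0,0,0.001,0,0.05],
    [0,0,0.001,0,0.05]
  ]
}}

```text
t: 27.05
ee_pos: [0.5706, -0.0495, 0.0555]
eef_rot: [-2.221, -2.222, 0.0]
wrist_force: [-3.2, 1.5, 6.0]
finger_gap: 0.672
grip_force: 25.0
```

Request:
{"method": "drive_tool", "body": {
  "deltas": [
    [0,0,0,0,0.075],
    [0,0,0,0,0.08],
    [0,0,0,0,0.08],
    [0,0,-0.03,0,0.08],
    [0,0,-0.08,0,0.08],
    [0,0,-0.12,0,0.08],
    [0.06,-0.016,-0.12,0,0.075],
    [0.12,-0.032,-0.12,0,0.075],
    [0.18,-0.047,-0.12,0,0.075],
    [0.24,-0.063,-0.12,0,0.075],
    [0.3,-0.079,-0.12,0,0.075],
    [0.36,-0.095,-0.12,0,0.075],
    [0.3817,-0.1004,-0.12,0,0.075],
    [0.3817,-0.1004,-0.12,0,0.075],
    [0.3817,-0.1004,-0.12,0,0.075]
  ],
  "newtons": 5
}}

```text
t: 28.92
ee_pos: [0.4701, 0.3315, 0.1743]
eef_rot: [2.221, 2.222, -0.001]
wrist_force: [0.2, -0.3, -0.1]
finger_gap: 0.865
grip_force: 0.0
```

Run:
```python
from h import *
to(.4702,.3325,.055,90)
d=cam("top"); s=cam("scene")
cv2.imwrite("pics/s6.png",np.hstack([cv2.resize(s["bgr"][100:260,260:460],(400,320)),cv2.resize(d["bgr"][140:300,200:400],(400,320))]))
m=mask(d,"brass"); v=cv2.cvtColor(d["bgr"],cv2.COLOR_BGR2HSV)[:,:,2]; print(v[175:200,335])
```

```text
t 28.93 ee [470.1 331.5 174.3] psi 90.0 tilt 0.03 -> d [1.100e-03 1.000e-04 1.193e-01] yaw 0.0 gap 75.2 F [ 0.2 -0.3 -0.1]
[244 245 246 246 245 246 245 245 245 246 247 245 246 247 248 247 247 248
 247 246 245 246 190 113  73]
```

View pics/s6.png

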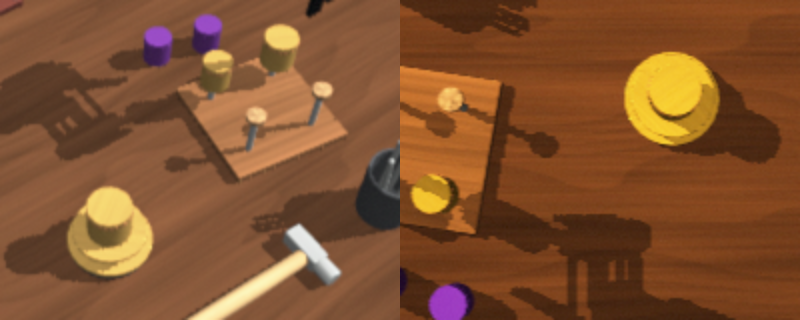

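Cup_b stands upright on the tiers ((315,208) scene, (337,187) top). Now cup_c.

Request:
{"method": "drive_tool", "body": {
  "deltas": [
    [0.001,0,0.05,0,0.075],
    [0.001,0,0.1,0,0.075],
    [0.001,0,0.116,0,0.075],
    [0.001,0,0.119,0,0.075],
    [0.001,0,0.119,0,0.075],
    [0.001,0,0.119,0,0.045],
    [0.001,0,0.119,0,0.045],
    [0.001,0,0.119,0,0.045],
    [0.001,0,0.119,0,0.045],
    [0.001,0,0.119,0,0.045]
  ],
  "newtons": 5
}}

```text
t: 30.28
ee_pos: [0.4703, 0.3335, 0.0561]
eef_rot: [2.221, 2.222, 0.001]
wrist_force: [-0.6, -1.0, 3.7]
finger_gap: 0.598
grip_force: 5.0
```

Request:
{"method": "drive_tool", "body": {
  "deltas": [
    [0,0,0,0,0.075],
    [0,0,0,0,0.075],
    [0,0,0,0,0.075],
    [0,0,0,10,0.075],
    [0,0,0,20,0.075],
    [0,0,0,30,0.075],
    [0,0,0,40,0.075],
    [0,0,0,50,0.075],
    [0,0,0,60,0.075],
    [0,0,0,70,0.075],
    [0,0,0,80,0.075],
    [0,0,0,90,0.075],
    [0,0,0,90,0.075],
    [0,0,0,90,0.075],
    [0,0,0,90,0.045],
    [0,0,0,90,0.045],
    [0,0,0,90,0.045],
    [0,0,0,90,0.045],
    [0,0,0,90,0.045],
    [0,0,0,90,0.045]
  ]
}}

```text
t: 32.78
ee_pos: [0.47, 0.3332, 0.0556]
eef_rot: [-3.142, -0.001, -0.0]
wrist_force: [0.1, 0.2, 0.6]
finger_gap: 0.601
grip_force: 5.0
```

Run:
```python
from h import *
to(.5708,-.0495,.105,0)
```

```text
t 32.77 ee [470.  333.2  55.6] psi 0.0 tilt 0.00 -> d [ 0.1006  0.3828 -0.0494] yaw 0.0 gap 52.3 F [0.1 0.2 0.6]
```

Request:
{"method": "drive_tool", "body": {
  "deltas": [
    [0,0,0,0,0.045],
    [0,0,0,0,0.045],
    [0,0,-0.03,0,0.045],
    [0,0,-0.08,0,0.045],
    [0,0,-0.12,0,0.045],
    [0.012,0.048,-0.12,0,0.045],
    [0.025,0.096,-0.12,0,0.045],
    [0.038,0.144,-0.12,0,0.045],
    [0.05,0.192,-0.12,0,0.045],
    [0.063,0.24,-0.12,0,0.045],
    [0.075,0.288,-0.12,0,0.045],
    [0.088,0.336,-0.12,0,0.045],
    [0.097,0.37,-0.12,0,0.045],
    [0.1006,0.3828,-0.12,0,0.045],
    [0.1006,0.3828,-0.12,0,0.045],
    [0.1006,0.3828,-0.12,0,0.045],
    [0.1006,0.3828,-0.11,0,0.045],
    [0.1006,0.3828,-0.09,0,0.045],
    [0.1006,0.3828,-0.07,0,0.045],
    [0.1006,0.3828,-0.06,0,0.045]
  ],
  "newtons": 25
}}

```text
t: 35.28
ee_pos: [0.5692, -0.049, 0.1127]
eef_rot: [-3.141, -0.001, 0.006]
wrist_force: [-0.1, 0.0, -1.8]
finger_gap: 0.592
grip_force: 25.0
```

Request:
{"method": "drive_tool", "body": {
  "deltas": [
    [0,0,0,0,0.045],
    [0,0,0.003,0,0.045],
    [0,0,0.003,0,0.045],
    [0,0,0.003,0,0.045]
  ]
}}

```text
t: 35.78
ee_pos: [0.5712, -0.0497, 0.1131]
eef_rot: [3.141, 0.001, 0.002]
wrist_force: [-0.4, 0.8, -2.1]
finger_gap: 0.591
grip_force: 25.0
```

Run:
```python
from h import *
to(.5708,-.0495,.1056,0)
```

```text
t 35.77 ee [571.2 -49.7 113.1] psi 0.0 tilt 0.06 -> d [-0.0004 -0.0002  0.0075] yaw 0.0 gap 51.4 F [-0.4  0.8 -2.1]
```

Request:
{"method": "drive_tool", "body": {
  "deltas": [
    [0,0,0.002,0,0.045],
    [0,0,0.0035,0,0.045],
    [0,0,0.005,0,0.045],
    [0,0,0.006,0,0.045],
    [0,0,0.006,0,0.045],
    [0,0,0.006,0,0.045]
  ]
}}

```text
t: 36.52
ee_pos: [0.5708, -0.0496, 0.1066]
eef_rot: [3.142, 0.001, 0.0]
wrist_force: [0.3, 0.1, -1.5]
finger_gap: 0.591
grip_force: 25.0
```

Request:
{"method": "drive_tool", "body": {
  "deltas": [
    [0,0,0.0007,0,0.045],
    [0,0,0.0013,0,0.045],
    [0,0,0.0016,0,0.045],
    [0,0,0.0016,0,0.045]
  ]
}}

```text
t: 37.02
ee_pos: [0.571, -0.0496, 0.1055]
eef_rot: [3.141, 0.001, 0.001]
wrist_force: [-2.6, 0.0, 3.7]
finger_gap: 0.593
grip_force: 25.0
```

Request:
{"method": "drive_tool", "body": {
  "deltas": [
    [0,0,0,0,0.07],
    [0,0,0,0,0.072],
    [0,0,0,0,0.072],
    [0,0,-0.03,0,0.072],
    [0,0,-0.08,0,0.072],
    [0,0,-0.11,0,0.072],
    [-0.02,-0.05,-0.11,0,0.07],
    [-0.043,-0.1,-0.11,0,0.07],
    [-0.064,-0.15,-0.11,0,0.07],
    [-0.086,-0.2,-0.11,0,0.07],
    [-0.107,-0.25,-0.11,0,0.07],
    [-0.1173,-0.2735,-0.11,0,0.07],
    [-0.1173,-0.2735,-0.11,0,0.07],
    [-0.1173,-0.2735,-0.07,0,0.07],
    [-0.1173,-0.2735,-0.04,0,0.07],
    [-0.1173,-0.2735,-0.04,0,0.07]
  ],
  "newtons": 5
}}

```text
t: 39.02
ee_pos: [0.4517, 0.2222, 0.1423]
eef_rot: [3.139, -0.001, -0.008]
wrist_force: [-0.2, -0.1, 1.2]
finger_gap: 0.805
grip_force: 0.0
```

Run:
```python
from h import *
to(.4535,.2238,.055,0)
d=cam("top"); s=cam("scene")
cv2.imwrite("pics/s7.png",np.hstack([cv2.resize(s["bgr"][100:260,260:460],(400,320)),cv2.resize(d["bgr"][140:300,200:400],(400,320))]))
```

```text
t 39.02 ee [451.7 222.2 142.3] psi -0.0 tilt 0.33 -> d [ 0.0022 -0.0018  0.0873] yaw -0.0 gap 70.1 F [-0.2 -0.1  1.2]
```

View pics/s7.png

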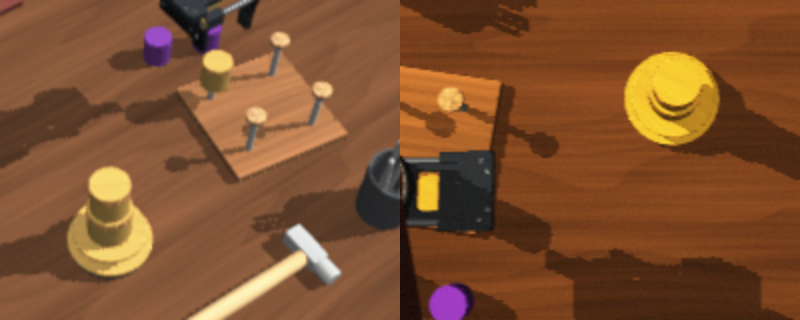

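Cups b and c stand in line over the spindle (scene (315,195)). Now cup_d.

Request:
{"method": "drive_tool", "body": {
  "deltas": [
    [0,0,0,0,0.07],
    [0,0,0.04,0,0.07],
    [0,0,0.08,0,0.07],
    [0,0,0.0895,0,0.07],
    [0,0,0.0895,0,0.07],
    [0,0,0.0895,0,0.07],
    [0,0,0.0895,0,0.038],
    [0,0,0.0895,0,0.038],
    [0,0,0.0895,0,0.038],
    [0,0,0.0895,0,0.038],
    [0,0,0.0895,0,0.038]
  ],
  "newtons": 5
}}

```text
t: 40.5
ee_pos: [0.4534, 0.2239, 0.0556]
eef_rot: [-3.142, -0.001, -0.0]
wrist_force: [-1.6, 0.7, 1.9]
finger_gap: 0.5
grip_force: 5.0
```

Request:
{"method": "drive_tool", "body": {
  "deltas": [
    [0,0,0,0,0.068],
    [0,0,0,0,0.068],
    [0,0,0,0,0.068],
    [0,0,0,-10,0.068],
    [0,0,0,-20,0.068],
    [0,0,0,-30,0.068],
    [0,0,0,-40,0.068],
    [0,0,0,-50,0.068],
    [0,0,0,-60,0.068],
    [0,0,0,-70,0.068],
    [0,0,0,-80,0.068],
    [0,0,0,-90,0.068],
    [0,0,0,-90,0.068],
    [0,0,0,-90,0.068],
    [0,0,0,-90,0.038],
    [0,0,0,-90,0.038],
    [0,0,0,-90,0.038],
    [0,0,0,-90,0.038],
    [0,0,0,-90,0.038],
    [0,0,0,-90,0.038]
  ]
}}

```text
t: 43.0
ee_pos: [0.4533, 0.2239, 0.0554]
eef_rot: [2.221, 2.222, -0.0]
wrist_force: [0.7, 0.7, -0.6]
finger_gap: 0.516
grip_force: 5.0
```

Run:
```python
from h import *
to(.5709,-.0495,.1516,90)
```

```text
t 43.00 ee [453.3 223.9  55.4] psi 90.0 tilt 0.00 -> d [-0.2735  0.1174 -0.0962] yaw 0.0 gap 44.8 F [ 0.7  0.7 -0.6]
```

Request:
{"method": "drive_tool", "body": {
  "deltas": [
    [0,0,0,0,0.038],
    [0,0,0,0,0.038],
    [0,0,-0.03,0,0.038],
    [0,0,-0.08,0,0.038],
    [0,0,-0.13,0,0.038],
    [0,0,-0.15,0,0.038],
    [0,0,-0.15,0,0.038],
    [-0.045,0.019,-0.15,0,0.038],
    [-0.09,0.039,-0.15,0,0.038],
    [-0.135,0.058,-0.15,0,0.038],
    [-0.18,0.077,-0.15,0,0.038],
    [-0.225,0.097,-0.15,0,0.038],
    [-0.26,0.112,-0.15,0,0.038],
    [-0.2735,0.1174,-0.15,0,0.038],
    [-0.2735,0.1174,-0.15,0,0.038],
    [-0.2735,0.1174,-0.15,0,0.038],
    [-0.2735,0.1174,-0.13,0,0.038],
    [-0.2735,0.1174,-0.112,0,0.038],
    [-0.2735,0.1174,-0.106,0,0.038],
    [-0.2735,0.1174,-0.106,0,0.038]
  ],
  "newtons": 25
}}

```text
t: 45.5
ee_pos: [0.5702, -0.0492, 0.1603]
eef_rot: [-2.219, -2.221, 0.002]
wrist_force: [0.1, -0.4, -1.3]
finger_gap: 0.508
grip_force: 25.0
```

Request:
{"method": "drive_tool", "body": {
  "deltas": [
    [0,0,0.001,0,0.038],
    [0,0,0.002,0,0.038],
    [0,0,0.002,0,0.038],
    [0,0,0.002,0,0.038]
  ]
}}

```text
t: 46.0
ee_pos: [0.571, -0.0496, 0.1597]
eef_rot: [2.221, 2.222, 0.0]
wrist_force: [0.0, -0.4, -1.6]
finger_gap: 0.503
grip_force: 25.0
```

Run:
```python
from h import *
to(.5709,-.0495,.1514,90)
```

```text
t 46.00 ee [571.  -49.6 159.7] psi 90.0 tilt 0.02 -> d [ 0.0001 -0.0001  0.0083] yaw 0.0 gap 43.7 F [ 0.  -0.4 -1.6]
```

Request:
{"method": "drive_tool", "body": {
  "deltas": [
    [0,0,0.002,0,0.038],
    [0,0,0.004,0,0.038],
    [0,0,0.0055,0,0.038],
    [0,0,0.0065,0,0.038],
    [0,0,0.007,0,0.038],
    [0,0,0.007,0,0.038],
    [0,0,0.007,0,0.038]
  ]
}}

```text
t: 46.88
ee_pos: [0.5709, -0.0495, 0.1525]
eef_rot: [2.221, 2.222, 0.0]
wrist_force: [0.2, 0.2, -2.6]
finger_gap: 0.505
grip_force: 25.0
```

Request:
{"method": "drive_tool", "body": {
  "deltas": [
    [0,0,0.0007,0,0.038],
    [0,0,0.0013,0,0.038],
    [0,0,0.0016,0,0.038],
    [0,0,0.0016,0,0.038]
  ]
}}

```text
t: 47.38
ee_pos: [0.5711, -0.0496, 0.1514]
eef_rot: [2.221, 2.222, 0.0]
wrist_force: [-1.1, -0.9, 3.4]
finger_gap: 0.498
grip_force: 25.0
```

Seated; release, lift, move clear and look.

Request:
{"method": "drive_tool", "body": {
  "deltas": [
    [0,0,0,0,0.065],
    [0,0,0,0,0.065],
    [0,0,0,0,0.065],
    [0,0,-0.03,0,0.065],
    [0,0,-0.07,0,0.065],
    [0,0,-0.1,0,0.065],
    [-0.06,-0.04,-0.1,0,0.065],
    [-0.12,-0.08,-0.1,0,0.065],
    [-0.17,-0.11,-0.1,0,0.065],
    [-0.22,-0.14,-0.1,0,0.065],
    [-0.22,-0.14,-0.1,0,0.065],
    [-0.22,-0.14,-0.1,0,0.065]
  ]
}}

```text
t: 48.88
ee_pos: [0.4309, -0.2699, 0.2508]
eef_rot: [-2.223, -2.22, -0.001]
wrist_force: [0.2, -0.1, -0.5]
finger_gap: 0.748
grip_force: 0.0
```

Run:
```python
from h import *
d=cam("top"); s=cam("scene")
cv2.imwrite("pics/s8.png",np.hstack([cv2.resize(s["bgr"][100:260,260:460],(400,320)),cv2.resize(d["bgr"][140:300,200:400],(400,320))]))
```

```text
(no output)
```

View pics/s8.png

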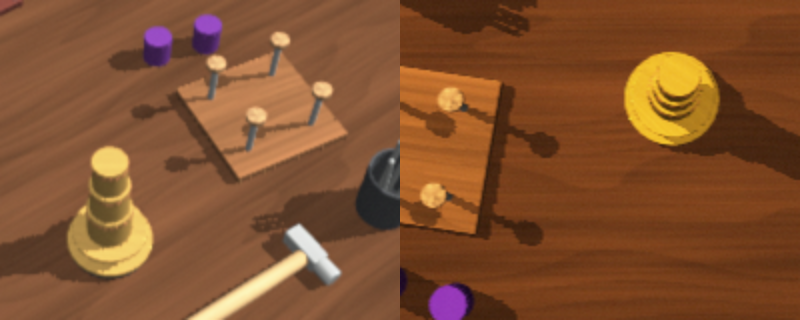

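The picture shows all three cups stacked straight on the two tiers (top cup at scene (315,181), top (339,180)). All the pegs are empty, and the hammer and punch pot are where they were.

```bash
python3 -c "
from rig import manip
print(manip.finish_job())"
```

```text
the job is handed in; nothing more can be done
None
```

The job is handed in: the large and medium tiers are on the spindle, cups b, c and d are stacked mouth-down on top in that order, and the tower was standing level when last seen at about 49 s (tier_small and cup_a were absent).

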